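# Set and lock the focus of a tracing projector

### The arm

A 6-joint arm with a two-finger parallel gripper is mounted at the origin on the work surface. World frame = base frame: x ahead of the robot, y to its left, z up, the work surface at z = 0. Lengths are in m, angles in rad, forces in N, time in s.
With the tool pointing down it reaches from about 0.325 to 0.925 m from the base axis. Payload 3.1 kg.
Tool frame: the origin (TCP) lies at the centre of the arm's flange, where the gripper is bolted on; the fingertips stand 173 mm ahead of it and the grasp point (between the pads) lies 155 mm ahead of it (manip.tip_extent is the distance from the TCP to the fingertips, in m); z points along the fingers, y is the direction in which the jaws open and shut (so a half turn about z gives the same grasp; the last joint's range is limited). The gripper opens to 85 mm and grips with 20 to 120 N. Pads are 22 mm wide; open, the fingers measure 114 mm over their backs; the gripper's body (76 mm by 85 mm) begins 54 mm behind the grasp point. The pads swing forward as they close: fully open they stand 13 mm farther back than shut.
Start: joints at [1.028, 0.217, 1.613, -0, 1.311, -0.112], TCP at [0.261, 0.568, 0.405] pointing down, gripper open.
Joint ranges: [-2.75, 2.75], [-0.78, 2.1], [0.31, 2.55], [-1.13, 4.27], [0.13, 2.63], [-2.58, 2.58]. Speed limits (rad/s): [2.79, 2.79, 3.14, 3.14, 3.14, 3.14].

### API

Orientations are given as a unit quaternion [w, x, y, z].
In Python, from cell import manip, viewer gives the robot as it stands.
- The arm moves only by the shell command python3 -m pendant 'ROWS' [FORCE]. ROWS is JSON, a list of rows, each an object with "offset": the shift along the tool's x, y, z each as a share of 0.2 m, from -1 to 1, a list of three; "turn": the turn, a rotation vector about the tool's x, y, z each as a share of pi/2 rad, from -1 to 1, a list of three; "claw": the gripper command: -1 is shut, 1 is fully open, values between are in proportion. A call has 1 to 10 rows; each row shifts and turns the commanded pose from where the row before left it, along the tool's axes as they then stand; what a row does not reach is not made up. A row lasts 1/8 s, in which the tool goes at most 62.5 mm and 10.7 degrees, less where a joint would pass 70% of its speed; a pose out of reach is approached as far as the arm can. A call with a number of a shift or a turn outside -1 to 1 is refused whole. A call with a gripper value outside its range is refused whole. The fingers move at their own pace and stop on an object; FORCE is the grip in N (left out, the last holds). Time passes only in rows, so rows that do not move let the fingers close. It gives the time, the measured TCP pose, the force and the opening at its end, in the units of the state.
- manip.get_obs(): the state, without advancing time (a new reading comes with each control period).
- viewer.capture(name): name is "scene" or "side" or "wrist"; returns a dict with "pixels" (400x640x3 uint8, red, green, blue), "fx", "fy", "cx", "cy" (pixels), "R" (3x3) and "t" (3): a world point X has camera coordinates R X + t. Camera axes: x right, y down, z forward; pixel columns grow to the right and rows downward; lengths in m; the calibration is good to about 2 mm. The wrist camera is an equidistant fisheye: a pixel r from the principal point sees the ray r / f radians off the axis. A picture is of the moment at which its call begins. There is no depth.
- manip.hand_in(): hands the job in, once; it reports no verdict.
Trained networks look in a picture, given as the dict that the camera call returned (one of the last four; its "shot" number tells which), for a name from the list of things; names that differ only in an ending like _2 or _b are one class to them, and where a whole thing is asked for, a point or a joint stands for the part that bears it (a point fixed in the world has none). Each returns a list of dicts, best first, with "score" (0 to 1); they miss things now and then, are a little off and sometimes report something else, mostly with a low value. They report only what shows in the picture. A call takes as long as a camera call.
- viewer.look_for(picture, name): "centre" ([x, y, z] in m, in world coordinates, good to about 4 mm: the middle of the surface that is visible of it).
- viewer.outline_of(picture, name): "mask" (400x640 bool, what is visible of it).
- viewer.landmark_of(picture, name): "centre" ([x, y, z] in m, in world coordinates, good to about 4 mm: a listed point, or the origin of a listed thing).
The state is a dict: "t": time; "joints": joint angles; "qd": joint speeds; "joint_torque": joint torques, N m; "tool_pos": TCP position; "tcp_rot": TCP orientation; "wrist_force": force on the tool from outside, world axes, zero at the start; "ft_torque": the same for the moment, N m; "finger_gap": opening from 0.0 (shut) to 1.0 (fully open).
Only numpy, scipy, OpenCV 4.12 (cv2) and the standard library are available. Lean on these libraries where they do the work, as an engineer would, in place of code of your own. Each camera call takes 0.05 s, during which the arm holds its last target. There are 200 camera calls.

### The job

The projector on the painting table must be focused at the setting marked by the little steel tab on its dial: turn the black focus knob until its white line points at the tab. Then, without disturbing that setting, turn the lock ring under the knob clockwise until you feel it bite, and nip it up by about another 18 degrees, no harder, since overtightening strips it. Let go, and leave the bottle, jar, cup and brush where they are.

Things in the scene. Friction and masses are not known exactly. Their poses are not given: they have to be found in the camera images.
- projector: grey tracing projector, a box 160 (its x) by 200 (its y) by 75 mm high, firmly fixed to the table; origin at the centre of its underside, z up. A black lens tube (60 mm diameter) sticks out 30 mm from its +y side. Centred on its top is a flat black dial plate, 120 mm in diameter, 4 mm thick, its top face 79 mm above the table; above that on one upright axis the lock ring, then the focus knob
- ring_center (a point): centre of the lock ring, 96 mm above the table. Bare steel, round, finely ribbed, 56 mm diameter, 18 mm high (8 to 26 mm above the dial plate); grip it across any diameter. Clockwise seen from above tightens. Starts loose, bites after an unknown 0.6 to 1.3 rad (maybe two grasps). Loose it turns with 0.18 N m, bites at 0.30, then needs 0.8 N m more per rad. It stays where left
- knob_grip (a point): on the dial axis, half way up the focus knob's bar handle, 124 mm above the table. The black knob: a round skirt 36 mm in diameter from 28 to 33 mm above the dial plate, and on it an upright bar 36 mm long and 12 mm thick, from 33 to 57 mm above the plate, with a white line on one half of its top. Turns with about 0.08 N m, stays where it is left
- knob_point (a point): a point fixed to the focus knob, 50 mm from the axis in the direction in which the knob's white line points (along the bar handle, towards its end with the white line), 4 mm above the dial plate. It swings round with the knob; at the start it lies 0.5 to 1.5 rad anticlockwise (seen from above) of the tab
- tab_point (a point): the inner part of the top of the small steel tab (16 mm radially, 5 mm wide, 4 mm high) that lies on the dial plate's rim, 46 to 62 mm from the axis; this point is 50 mm from the axis. The tab does not move when the knob is turned; its place on the rim differs from run to run
- clamp (a joint): how far the lock ring has been turned beyond the point where it bites, in rad: 0 until it bites; 0.17 to 0.45 is tight, more is overtightened. If the ring is slackened again it falls back below 0.17. Judge the ring's torque while turning or by its rise over that of the loose ring: once the hand stops, friction hides part of it. The first 0.6 rad of turn are always loose
- water_bottle: clear water bottle, 64 mm in diameter, 180 mm high, standing on the table near the projector; origin at the centre of its underside
- paint_jar: squat jar of paint, 60 mm in diameter, 70 mm high; origin at the centre of its underside
- brush_cup: white plastic cup, 76 mm in diameter, 90 mm high; origin at the centre of its underside
- brush: paint brush lying on the table; origin at its underside

How it is judged:
By the outcome, as a careful person would: the job done as asked, in the order asked, and still so for the second after the job is handed in, with the robot touching nothing.
It also fails if it takes over 58 s, if anything falls off the work surface, if the arm or the gripper's body presses on something with over 40 N, if the wrist force passes 120 N, or if a joint passes its speed limit or range.

## Working session

There is one attempt and no reset: what is moved stays moved. The work goes in short steps, Python scripts to look and compute and a shell command to move; the robot and the scene stay as the last step left them, time stands still between calls to the robot, and variables do not carry over. Pictures are saved under pics/ and viewed, about 8 in all and at most 12, crops included, and the job is handed in when it is done.

```bash
ls; mkdir -p pics; cat > h.py <<'E'
import numpy as np, cv2
from cell import manip, viewer
def save(p,name): cv2.imwrite('pics/'+name,p['pixels'][:,:,::-1])
E
python3 - <<'E'
from h import *
np.set_printoptions(precision=4,suppress=True)
print(manip.get_obs())
for c in ['scene','side','wrist']:
    p=viewer.capture(c); save(p,c+'0.png')
    print(c, 'cam', -np.array(p['R']).T@np.array(p['t']))
    for n in ['projector','ring_center','knob_grip','knob_point','tab_point','water_bottle','paint_jar','brush_cup','brush']:
        r=viewer.landmark_of(p,n)
        print(n,[(np.round(d['centre'],4),round(d['score'],2)) for d in r[:2]])
ims=[cv2.imread(f'pics/{c}0.png') for c in ['scene','side']]
E
```

```text
pics
{'t': 0.0, 'joints': array([ 1.0278,  0.2178,  1.6149,  0.    ,  1.3113, -0.1122]), 'qd': array([-0.    , -0.0001, -0.0015, -0.0004, -0.001 , -0.0001]), 'joint_torque': array([ -0.0014, -39.6864, -30.3841,  -0.0003,   0.0101,   0.    ]), 'tool_pos': array([0.2608, 0.5676, 0.4034]), 'tcp_rot': array([-0.0004,  0.2137,  0.9769, -0.0011]), 'wrist_force': array([-0.0548, -0.3118, -0.0815]), 'ft_torque': array([0.0455, 0.0082, 0.0007]), 'finger_gap': 1.001875503983915}
scene cam [ 1.1515 -0.2036  0.6039]
projector [(array([ 0.5119,  0.1141, -0.0036]), 0.73)]
ring_center [(array([0.5139, 0.1068, 0.0943]), 0.98)]
knob_grip [(array([0.5115, 0.1137, 0.1279]), 0.58)]
knob_point [(array([ 0.5093,  0.1146, -0.005 ]), 0.68), (array([0.5098, 0.1172, 0.1279]), 0.41)]
tab_point []
water_bottle [(array([ 0.5643, -0.1072,  0.0019]), 0.95)]
paint_jar [(array([0.6805, 0.2368, 0.0005]), 0.81), (array([ 0.5086,  0.1137, -0.0006]), 0.51)]
brush_cup [(array([ 0.4658, -0.1185,  0.0019]), 0.9)]
brush [(array([0.6891, 0.0425, 0.0017]), 0.8)]
side cam [0.2652 0.5628 0.7932]
projector [(array([0.5094, 0.1131, 0.0014]), 0.67)]
ring_center []
knob_grip [(array([0.5103, 0.1105, 0.123 ]), 0.88), (array([0.4598, 0.1265, 0.0784]), 0.36)]
knob_point []
tab_point [(array([0.4621, 0.129 , 0.0839]), 0.49)]
water_bottle [(array([ 0.5638, -0.1056, -0.0008]), 0.73)]
paint_jar [(array([0.686 , 0.2399, 0.0004]), 0.93)]
brush_cup [(array([ 0.4704, -0.1206,  0.0001]), 0.83), (array([0.4605, 0.1257, 0.0801]), 0.5)]
brush [(array([ 0.6864,  0.0437, -0.0025]), 0.92)]
wrist cam [0.1848 0.6031 0.3734]
projector [(array([0.5153, 0.1103, 0.0008]), 0.56)]
ring_center []
knob_grip []
knob_point []
tab_point []
water_bottle []
paint_jar []
brush_cup [(array([ 0.4637, -0.1211,  0.0008]), 0.59)]
brush []
```

```bash
cat >> h.py <<'E'
def proj(p,X):
    X=np.atleast_2d(X); c=X@np.array(p['R']).T+np.array(p['t'])
    return np.c_[p['fx']*c[:,0]/c[:,2]+p['cx'],p['fy']*c[:,1]/c[:,2]+p['cy']]
def crop(p,X,h,k):
    u,v=proj(p,X)[0].astype(int); u0=max(u-h,0);v0=max(v-int(.75*h),0)
    im=p['pixels'][v0:v0+int(1.5*h),u0:u0+2*h,::-1]
    return cv2.resize(im,None,fx=k,fy=k,interpolation=cv2.INTER_CUBIC),(u0,v0)
E
python3 - <<'E'
from h import *
C=[0.511,0.112,0.11]
L=[]
for c in ['scene','side']:
    p=viewer.capture(c); im,o=crop(p,C,50,4); L.append(im)
    print(c,o,proj(p,[[0.511,0.112,.136],[0.511,.112,.079]]),p['fx'])
cv2.imwrite('pics/c1.png',np.hstack(L))
s=cv2.imread('pics/side0.png'); cv2.imwrite('pics/s1.png',s)
E
```

```text
scene (np.int64(303), np.int64(118)) [[353.69556998 145.30847946]
 [352.2361898  167.2666067 ]] 403.1920137217799
side (np.int64(292), np.int64(209)) [[342.97680795 237.50693906]
 [342.32985333 255.78401855]] 451.80282152636966
```

View pics/c1.png

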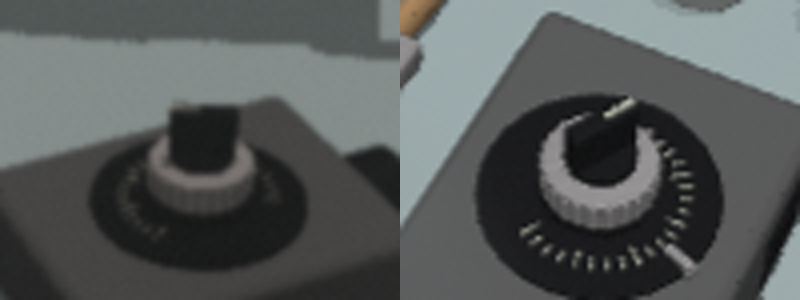

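View pics/side0.png

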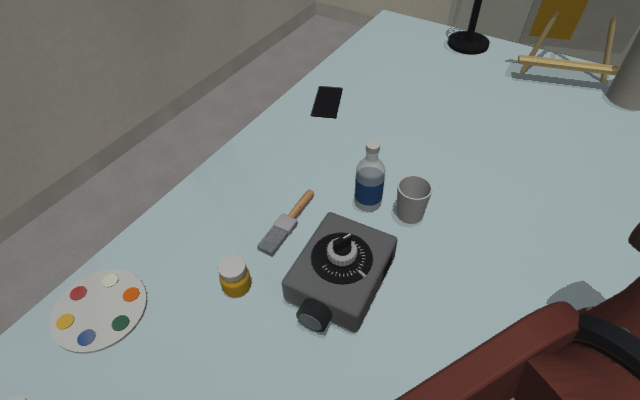

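```bash
cat >> h.py <<'E'
def ray(p,uv,z):
    R=np.array(p['R']);t=np.array(p['t']);c=-R.T@t
    d=R.T@np.array([(uv[0]-p['cx'])/p['fx'],(uv[1]-p['cy'])/p['fy'],1]); return c+d*(z-c[2])/d[2]
E
python3 - <<'E'
from h import *
p=viewer.capture('side')
g=lambda u,v:((u-400)/4+292-.375,v/4+209-.375)
a=ray(p,g(667,247),.083);b=ray(p,g(693,272),.083)
k0=ray(p,g(605,115),.136);k1=ray(p,g(635,99),.136)
print(a,b,k0,k1)
# plate ellipse edges left,right,top,bottom
print([ray(p,g(*q),.079) for q in [(476,195),(723,195),(615,95),(590,300)]])
# dark dial fit: fit circle of dial plate rim
for n in ['knob_grip','tab_point','ring_center','knob_point']:
    print(n,[(np.round(d['centre'],4),round(d['score'],2)) for d in viewer.landmark_of(p,n)])
for n in ['projector','knob_grip']:
    m=viewer.outline_of(p,n); print(n,len(m), [ (d['score'],d['mask'].sum()) for d in m])
C=np.array([0.511,0.112])
for x in (a,b,k1): print(np.degrees(np.arctan2(*(x[:2]-C)[::-1])),np.linalg.norm(x[:2]-C))
d=k1-k0; print(np.degrees(np.arctan2(d[1],d[0])))
im,o=crop(p,[.511,.112,.09],36,10)
# overlay predicted dial rim for C
cv2.imwrite('pics/raw.png',im)
for z,r,col in [(.079,.06,(0,255,0)),(.105,.028,(0,0,255))]:
    th=np.linspace(0,2*np.pi,100); q=proj(p,np.c_[C[0]+r*np.cos(th),C[1]+r*np.sin(th),0*th+z])
    cv2.polylines(im,[np.int32((q-o+.5)*10)],True,col,1)
cv2.imwrite('pics/ov.png',im)
E
```

```text
[0.46740427 0.12756192 0.083     ] [0.45059025 0.13329421 0.083     ] [0.51131319 0.11183316 0.136     ] [0.50419492 0.09651023 0.136     ]
[array([0.56106431, 0.14711383, 0.079     ]), array([0.45999654, 0.08506254, 0.079     ]), array([0.53476911, 0.05908735, 0.079     ]), array([0.48462875, 0.16885731, 0.079     ])]
knob_grip [(array([0.5113, 0.1104, 0.1213]), 0.69)]
tab_point [(array([0.4597, 0.1282, 0.0827]), 0.39), (array([0.511 , 0.1136, 0.0972]), 0.19)]
ring_center [(array([0.5136, 0.1128, 0.0979]), 0.8)]
knob_point []
projector 1 [(0.58, np.int64(8979))]
knob_grip 1 [(0.85, np.int64(8995))]
160.35548094440324 0.04628997220889826
160.58263755214497 0.06405295712058558
-113.71719678493277 0.01691869368347327
-114.91724332518693
```

View pics/ov.png

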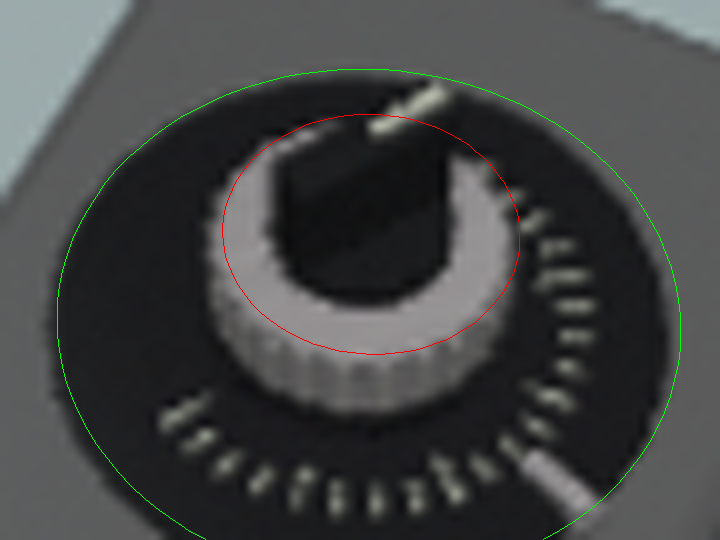

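```bash
python3 -c "
from cell import manip;print(manip.tip_extent, manip.get_obs()['t'])"
R='{"offset":[-0.209,-0.1545,0],"turn":[0,0,0],"claw":1}'
python3 -m pendant '[{"offset":[-0.209,-0.1545,0],"turn":[0,0,0],"claw":1},{"offset":[-0.209,-0.1545,0],"turn":[0,0,0],"claw":1},{"offset":[-0.209,-0.1545,0],"turn":[0,0,0],"claw":1},{"offset":[-0.209,-0.1545,0],"turn":[0,0,0],"claw":1},{"offset":[-0.209,-0.1545,0],"turn":[0,0,0],"claw":1},{"offset":[-0.209,-0.1545,0],"turn":[0,0,0],"claw":1},{"offset":[-0.209,-0.1545,0],"turn":[0,0,0],"claw":1},{"offset":[-0.209,-0.1545,0],"turn":[0,0,0],"claw":1},{"offset":[-0.209,-0.1545,0],"turn":[0,0,0],"claw":1},{"offset":[-0.209,-0.1545,0],"turn":[0,0,0],"claw":1}]'
python3 -m pendant '[{"offset":[0,0,0],"turn":[0,0,0.111],"claw":1},{"offset":[0,0,0],"turn":[0,0,0.111],"claw":1},{"offset":[0,0,0],"turn":[0,0,0.111],"claw":1},{"offset":[0,0,0],"turn":[0,0,0.111],"claw":1},{"offset":[0,0,0],"turn":[0,0,0.111],"claw":1},{"offset":[0,0,0],"turn":[0,0,0.111],"claw":1},{"offset":[0,0,0],"turn":[0,0,0.111],"claw":1},{"offset":[0,0,0],"turn":[0,0,0.111],"claw":1},{"offset":[0,0,0],"turn":[0,0,0.112],"claw":1},{"offset":[0,0,0],"turn":[0,0,0],"claw":1}]'
python3 - <<'E'
from h import *
p=viewer.capture('wrist'); save(p,'w1.png')
o=manip.get_obs(); print(o['t'],o['tool_pos'],o['tcp_rot'],o['joints'],p['fx'],p['cx'],p['cy'])
for n in ['knob_grip','tab_point','ring_center','knob_point','projector']:
    print(n,[(np.round(d['centre'],4),round(d['score'],2)) for d in viewer.landmark_of(p,n)])
E
```

```text
0.1734 1.95
t: 3.2
tool_pos: [0.5123, 0.111, 0.405]
tcp_rot: [0.0, 0.214, 0.977, 0.0]
wrist_force: [1.1, 0.5, 0.1]
finger_gap: 0.997
t: 4.45
tool_pos: [0.5117, 0.1126, 0.4048]
tcp_rot: [0.0, 0.841, 0.541, 0.0]
wrist_force: [0.7, 0.1, -0.5]
finger_gap: 0.999
4.5 [0.51174057 0.11260207 0.40477661] [5.19408273e-05 8.41072615e-01 5.40922220e-01 6.79134459e-05] [ 8.26001848e-02  4.55335515e-04  1.85013098e+00 -2.90453938e-05
  1.29083763e+00  5.10338121e-01] 309.70691628693146 324.1380857436297 200.81363467190326
knob_grip [(array([0.5149, 0.1154, 0.1206]), 0.78), (array([ 0.464 , -0.1211,  0.0009]), 0.71), (array([0.5151, 0.1103, 0.0036]), 0.38), (array([ 0.5669, -0.1032,  0.    ]), 0.31)]
tab_point [(array([0.4653, 0.1222, 0.0877]), 0.61)]
ring_center [(array([0.5093, 0.1116, 0.0979]), 0.75)]
knob_point []
projector [(array([0.5142, 0.1114, 0.0023]), 0.81)]
```

View pics/w1.png

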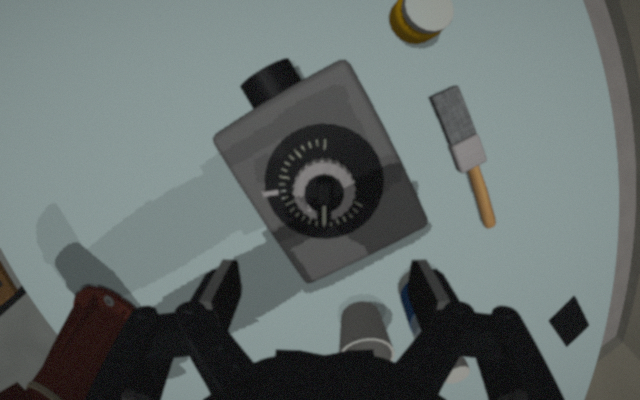

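```bash
cat >> h.py <<'E'
def wray(p,uv,z):
    R=np.array(p['R']);t=np.array(p['t']);c=-R.T@t
    q=np.array([(uv[0]-p['cx'])/p['fx'],(uv[1]-p['cy'])/p['fy']]);r=np.linalg.norm(q)
    d=R.T@np.r_[q*(np.sin(r)/r if r>1e-9 else 1),np.cos(r)]; return c+d*(z-c[2])/d[2]
def wproj(p,X):
    c=np.atleast_2d(X)@np.array(p['R']).T+np.array(p['t'])
    s=np.hypot(c[:,0],c[:,1]);k=np.arctan2(s,c[:,2])/s
    return np.c_[p['fx']*c[:,0]*k+p['cx'],p['fy']*c[:,1]*k+p['cy']]
def wov(p,C,name,u0=253,v0=123,w=140,h=120,k=5):
    im=cv2.resize(p['pixels'][v0:v0+h,u0:u0+w,::-1],None,fx=k,fy=k,interpolation=cv2.INTER_CUBIC)
    th=np.linspace(0,2*np.pi,100)
    for z,r,col in [(.079,.06,(0,255,0)),(.105,.028,(0,0,255))]:
        q=wproj(p,np.c_[C[0]+r*np.cos(th),C[1]+r*np.sin(th),0*th+z])
        cv2.polylines(im,[np.int32((q-[u0,v0]+.5)*k)],True,col,1)
    cv2.imwrite('pics/'+name,im)
E
python3 - <<'E'
from h import *
p=viewer.capture('wrist'); wov(p,[.512,.113],'w2.png')
print(-np.array(p['R']).T@np.array(p['t']))
E
```

```text
[0.54689177 0.18907782 0.37339183]
```

View pics/w2.png

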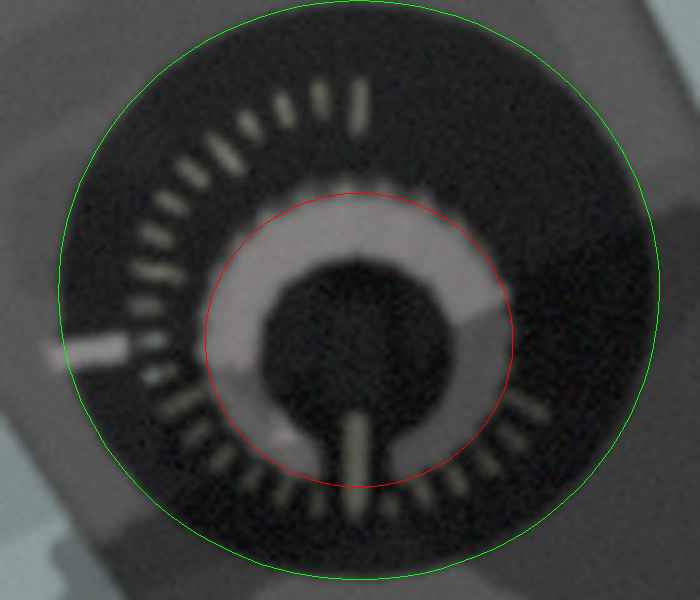

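```bash
python3 - <<'E'
from h import *
p=viewer.capture('wrist')
g=lambda u,v:(u/5+253-.4,v/5+123-.4)
C=np.array([.512,.113])
A=lambda v:np.degrees(np.arctan2(v[1],v[0]))
a=wray(p,g(126,346),.083);b=wray(p,g(50,356),.083);k0=wray(p,g(355,412),.136);k1=wray(p,g(355,515),.136)
print(a,b,A(b-a),A(a[:2]-C),A(b[:2]-C),k0,k1,A(k1-k0),A(k1[:2]-C))
e=wray(p,g(355,290),.079)-wray(p,g(360,290),.079);print(e)
E
```

```text
[0.46715032 0.12566959 0.083     ] [0.45218646 0.13029005 0.083     ] 162.84065451165046 164.2255365000715 163.8772267347969 [0.51067042 0.11150424 0.136     ] [0.5030257  0.09486716 0.136     ] -114.67872809103847 -116.33170760651916
[-0.00089521  0.00041049  0.        ]
```

```bash

python3 -m pendant '[{"offset":[0,0,0.2],"turn":[0,0,0],"claw":1},{"offset":[0,0,0.2],"turn":[0,0,0],"claw":0.5},{"offset":[0,0,0.13],"turn":[0,0,0],"claw":0},{"offset":[0,0,0.05],"turn":[0,0,0],"claw":-0.3},{"offset":[0,0,0],"turn":[0,0,0],"claw":-0.5}]' 30
python3 -m pendant '[{"offset":[0,0,0],"turn":[0,0,0],"claw":-1},{"offset":[0,0,0],"turn":[0,0,0],"claw":-1},{"offset":[0,0,0],"turn":[0,0,0],"claw":-1},{"offset":[0,0,0],"turn":[0,0,0],"claw":-1}]' 30
python3 -c "
from cell import manip;o=manip.get_obs();print(o['finger_gap'],o['wrist_force'],o['ft_torque'],o['tool_pos'])"
```

```text
t: 5.48
tool_pos: [0.5117, 0.1126, 0.2885]
tcp_rot: [-0.0, 0.842, 0.54, -0.0]
wrist_force: [0.7, -0.1, -0.3]
finger_gap: 0.25
t: 5.98
tool_pos: [0.5118, 0.1129, 0.2898]
tcp_rot: [-0.0, 0.842, 0.54, 0.0]
wrist_force: [-6.1, 1.5, 5.4]
finger_gap: 0.132
0.13187145567361616 [-6.05041576  1.52749     5.40745914] [ 3.80712591e-01  7.67609359e-01 -3.12870570e-04] [0.5117609 0.1129027 0.2897895]
```

```bash

python3 -m pendant '[{"offset":[0,-0.0025,-0.01],"turn":[0,0,0],"claw":-1},{"offset":[0,0,0],"turn":[0,0,0.08],"claw":-1},{"offset":[0,0,0],"turn":[0,0,0.08],"claw":-1},{"offset":[0,0,0],"turn":[0,0,0.08],"claw":-1}]' 30
python3 -c "
from cell import manip;o=manip.get_obs();print(o['finger_gap'],o['wrist_force'],o['ft_torque'],o['tool_pos'])"
python3 -m pendant '[{"offset":[0,0,0],"turn":[0,0,0.08],"claw":-1},{"offset":[0,0,0],"turn":[0,0,0.08],"claw":-1},{"offset":[0,0,0],"turn":[0,0,0.08],"claw":-1},{"offset":[0,0,0],"turn":[0,0,0.08],"claw":-1},{"offset":[0,0,0],"turn":[0,0,0.08],"claw":-1},{"offset":[0,0,0],"turn":[0,0,0.08],"claw":-1},{"offset":[0,0,0],"turn":[0,0,0.08],"claw":-1},{"offset":[0,0,0],"turn":[0,0,0.08],"claw":-1},{"offset":[0,0,0],"turn":[0,0,0.031],"claw":-1},{"offset":[0,0,0],"turn":[0,0,0],"claw":-1}]' 30
python3 - <<'E'
from h import *
np.set_printoptions(precision=4,suppress=True)
o=manip.get_obs();print(o['finger_gap'],o['wrist_force'],o['ft_torque'],o['tool_pos'],o['tcp_rot'],o['joints'])
p=viewer.capture('side');im,_=crop(p,[.5117,.113,.1],40,9);cv2.imwrite('pics/s3.png',im)
p=viewer.capture('wrist');save(p,'w3.png')
E
```

```text
t: 6.48
tool_pos: [0.5115, 0.1129, 0.2898]
tcp_rot: [0.0, 0.929, 0.371, 0.001]
wrist_force: [1.1, 2.4, -4.8]
finger_gap: 0.133
0.13312117963457706 [ 1.10100304  2.44072761 -4.81873524] [ 0.31423263 -0.27404925  0.08563313] [0.51147381 0.11286172 0.28984123]
t: 7.72
tool_pos: [0.5115, 0.1126, 0.2899]
tcp_rot: [0.0, 0.989, -0.145, 0.001]
wrist_force: [2.4, 1.5, -7.7]
finger_gap: 0.127
0.12749744846377567 [ 2.3804  1.5202 -7.6575] [ 0.1117 -0.4123 -0.0782] [0.5115 0.1126 0.2899] [ 0.0001  0.9895 -0.1448  0.0007] [ 0.0828  0.134   1.9425 -0.0005  1.0637  1.9445]
```

View pics/w3.png

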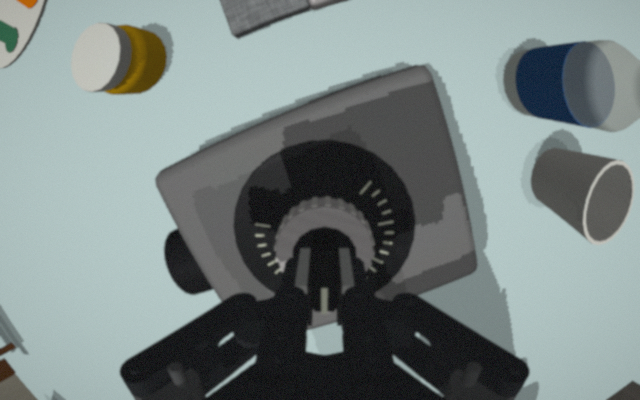

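```bash

python3 -m pendant '[{"offset":[0,0,0],"turn":[0,0,0],"claw":-0.3},{"offset":[0,0,0],"turn":[0,0,0],"claw":0.3},{"offset":[0,0,0],"turn":[0,0,0],"claw":1},{"offset":[0,0,-0.15],"turn":[0,0,0],"claw":1},{"offset":[0,0,-0.2],"turn":[0,0,0],"claw":1},{"offset":[0,0,-0.23],"turn":[0,0,0],"claw":1},{"offset":[0,0,0],"turn":[0,0,-0.11],"claw":1},{"offset":[0,0,0],"turn":[0,0,-0.11],"claw":1},{"offset":[0,0,0],"turn":[0,0,-0.11],"claw":1},{"offset":[0,0,0],"turn":[0,0,-0.11],"claw":1}]'
python3 -m pendant '[{"offset":[0,0,0],"turn":[0,0,-0.11],"claw":1},{"offset":[0,0,0],"turn":[0,0,-0.11],"claw":1},{"offset":[0,0,0],"turn":[0,0,-0.11],"claw":1},{"offset":[0,0,0],"turn":[0,0,-0.11],"claw":1},{"offset":[0,0,0],"turn":[0,0,-0.11],"claw":1},{"offset":[0,0,0],"turn":[0,0,-0.11],"claw":1},{"offset":[0,0,0],"turn":[0,0,-0.1],"claw":1},{"offset":[0,0,0],"turn":[0,0,0],"claw":1},{"offset":[0,0,0],"turn":[0,0,0],"claw":1}]'
python3 - <<'E'
from h import *
np.set_printoptions(precision=4,suppress=True)
p=viewer.capture('wrist');wov(p,[.5115,.113],'w4.png'); np.savez('w4.npz',**p)
p=viewer.capture('side');im,o=crop(p,[.5117,.113,.09],36,10);cv2.imwrite('pics/s4.png',im);print(o)
o=manip.get_obs();print(o['wrist_force'],o['ft_torque'],o['tool_pos'],o['tcp_rot'],o['joints'])
E
```

```text
t: 9.07
tool_pos: [0.5113, 0.1127, 0.4072]
tcp_rot: [0.0, 0.979, 0.202, 0.0]
wrist_force: [-0.5, 0.5, 0.4]
finger_gap: 1.002
t: 10.2
tool_pos: [0.5113, 0.1128, 0.4069]
tcp_rot: [0.0, 0.7, 0.715, 0.0]
wrist_force: [-1.0, 0.5, 0.3]
finger_gap: 1.003
(np.int64(305), np.int64(225))
[0.7585 0.601  0.4013] [0.0599 0.0137 0.0377] [0.5113 0.1128 0.4068] [0.0001 0.6993 0.7148 0.    ] [ 0.083  -0.0023  1.8489 -0.0001  1.2948  0.0612]
```

View pics/w4.png

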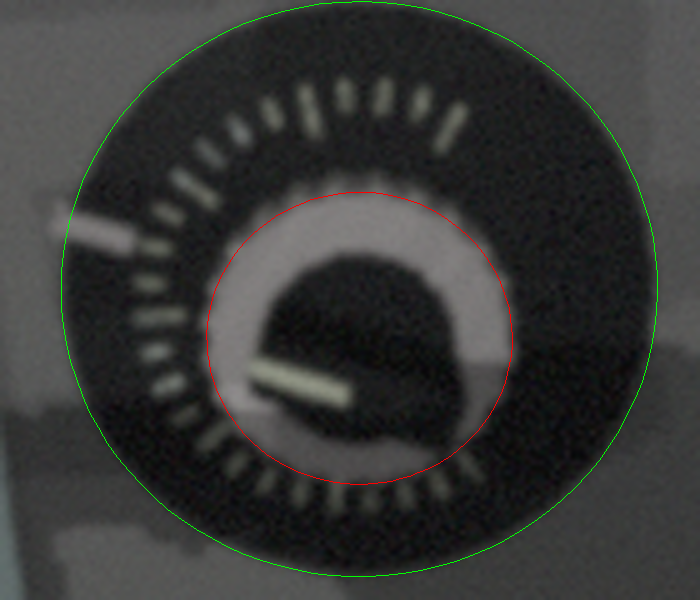

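View pics/s4.png

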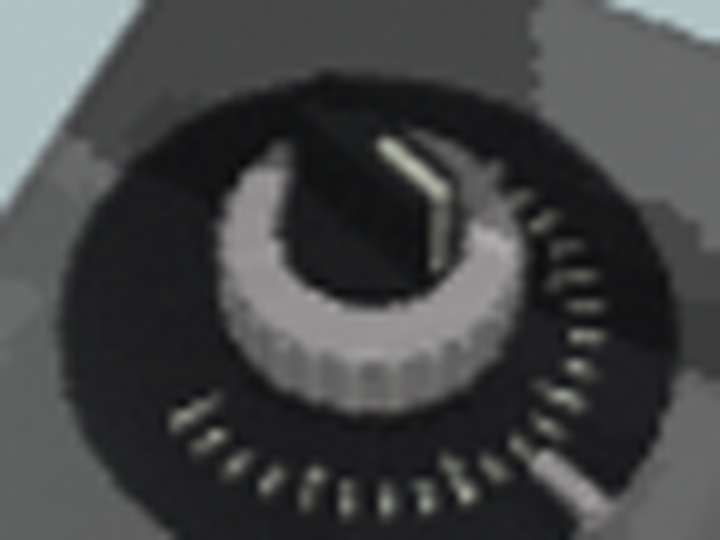

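```bash
python3 - <<'E'
from h import *
p=np.load('w4.npz')
g=lambda u,v:(u/5+253-.4,v/5+123-.4)
A=lambda v:np.degrees(np.arctan2(v[1],v[0]))
a=wray(p,g(135,241),.083);b=wray(p,g(62,219),.083);k0=wray(p,g(350,396),.136);k1=wray(p,g(250,367),.136)
# auto: weighted line fit of bright pixels
im=p['pixels'].astype(float).mean(2)
def fit(u0,u1,v0,v1,thr,z):
    s=im[v0:v1,u0:u1];v,u=np.nonzero(s>thr);P=np.array([wray(p,(x+u0,y+v0),z)[:2] for x,y in zip(u,v)])
    w=s[v,u]-thr;m=(P*w[:,None]).sum(0)/w.sum();_,_,V=np.linalg.svd((P-m)*np.sqrt(w)[:,None]);d=V[0]*np.sign(-V[0][0]);return m,A(d),len(u)
# line window
line=fit(302,325,193,206,105,.136); tab=fit(263,280,163,174,100,.083)
print('line',line,'tab',tab)
for C in ([.5115,.113],[.512,.113],[.5112,.1128]):
    C=np.array(C);print(C,'tab',A(a[:2]-C),A(b[:2]-C),A(tab[0]-C),'k',A(k1-k0),A(k1[:2]-C),A(line[0]-C))
s=viewer.capture('side');h=lambda u,v:(u/10+305-.45,v/10+225-.45)
q0=ray(s,h(382,143),.136);q1=ray(s,h(445,190),.136);t0=ray(s,h(537,460),.083);t1=ray(s,h(600,508),.083)
print('side',q0,q1,A(q1-q0),A(t1-t0),t0,t1)
for n in ['knob_point','tab_point']:
  for c in ['side','wrist','scene']:
    x=viewer.capture(c);print(n,c,[(np.round(d['centre'],4),round(d['score'],2),A(d['centre'][:2]-C)) for d in viewer.landmark_of(x,n)][:2])
print(manip.get_obs()['t'])
E
```

```text
line (array([0.49990113, 0.11554242]), np.float64(172.30518585179246), 90) tab (array([0.45874838, 0.12804522]), np.float64(165.0694667569242), 66)
[0.5115 0.113 ] tab 163.5343759678446 163.51132498484367 164.0813928141216 k 164.13591729639865 164.3962492805131 167.6365657556354
[0.512 0.113] tab 163.7093028781328 163.6435867605216 164.22338504085778 k 164.13591729639865 164.80026545286333 168.1327136576729
[0.5112 0.1128] tab 163.187372766437 163.25021924964113 163.7933385430355 k 164.13591729639865 163.54316609658397 166.35721120702934
side [0.50979153 0.11490121 0.136     ] [0.49464621 0.11821471 0.136     ] 167.6592442189689 168.16214440184322 [0.46741531 0.12802362 0.083     ] [0.45241538 0.13116762 0.083     ]
knob_point side []
knob_point wrist []
knob_point scene []
tab_point side [(array([0.4635, 0.129 , 0.0825]), 0.53, np.float64(161.24134965215777))]
tab_point wrist [(array([0.4594, 0.1231, 0.0815]), 0.59, np.float64(168.7538949554026))]
tab_point scene []
10.95
```

```bash

cat > st.py <<'E'
import numpy as np
from cell import manip
o=manip.get_obs();q=o['tcp_rot'];y=np.degrees(2*np.arctan2(q[2],q[1]))-90
print('   t %.2f yaw %.2f Tz %.3f F %s gap %.3f pos %s j6cmd %.2f jt6 %.3f'%(o['t'],y,o['ft_torque'][2],np.round(o['wrist_force'],1),o['finger_gap'],np.round(o['tool_pos'],4),o['joints'][5],o['joint_torque'][5]))
E
python3 -m pendant '[{"offset":[0,0,0.25],"turn":[0,0,0],"claw":1},{"offset":[0,0,0.25],"turn":[0,0,0],"claw":1},{"offset":[0,0,0.2],"turn":[0,0,0],"claw":1},{"offset":[0,0,0.06],"turn":[0,0,0],"claw":1},{"offset":[0,0,0],"turn":[0,0,0],"claw":1}]' 80 && python3 st.py
python3 -m pendant '[{"offset":[0,0,0],"turn":[0,0,0],"claw":0},{"offset":[0,0,0],"turn":[0,0,0],"claw":-1},{"offset":[0,0,0],"turn":[0,0,0],"claw":-1},{"offset":[0,0,0],"turn":[0,0,0],"claw":-1},{"offset":[0,0,0],"turn":[0,0,0],"claw":-1}]' 80 >/dev/null; python3 st.py
python3 - <<'E'
from h import *
p=viewer.capture('side');im,o=crop(p,[.5117,.113,.09],36,10)
w=viewer.capture('wrist');cv2.imwrite('pics/w5.png',w['pixels'][100:,100:540,::-1]);cv2.imwrite('pics/s5.png',im)
E
```

```text
t: 11.58
tool_pos: [0.5113, 0.1128, 0.2545]
tcp_rot: [-0.0, 0.699, 0.715, -0.0]
wrist_force: [1.1, 0.5, -0.2]
finger_gap: 0.997
   t 11.57 yaw 1.33 Tz 0.004 F [ 1.1  0.5 -0.2] gap 0.997 pos [0.5113 0.1128 0.2545] j6cmd 0.06 jt6 0.000
   t 12.20 yaw 1.33 Tz -0.016 F [-5.4 -0.5  8.4] gap 0.630 pos [0.5116 0.113  0.2575] j6cmd 0.06 jt6 -0.029
```

View pics/w5.png

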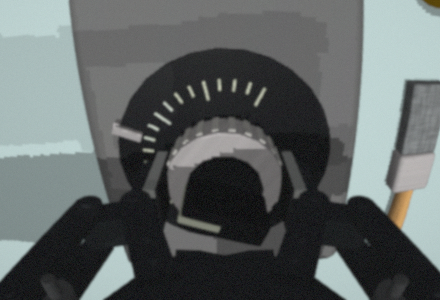

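```bash

python3 -m pendant '[{"offset":[0,0,0],"turn":[0,0,0.045],"claw":-1},{"offset":[0,0,0],"turn":[0,0,0.045],"claw":-1},{"offset":[0,0,0],"turn":[0,0,0.045],"claw":-1}]' 80 >/dev/null; python3 st.py
python3 -m pendant '[{"offset":[0,0,0],"turn":[0,0,0.045],"claw":-1},{"offset":[0,0,0],"turn":[0,0,0.045],"claw":-1},{"offset":[0,0,0],"turn":[0,0,0.045],"claw":-1}]' 80 >/dev/null; python3 st.py
python3 -m pendant '[{"offset":[0,0,0],"turn":[0,0,0.03],"claw":-1},{"offset":[0,0,0],"turn":[0,0,0.03],"claw":-1}]' 80 >/dev/null; python3 st.py
python3 -m pendant '[{"offset":[0,0,0],"turn":[0,0,0.03],"claw":-1}]' 80 >/dev/null; python3 st.py
```

```text
t 12.68 yaw -10.89 Tz 0.200 F [-6.3 -0.7  8.3] gap 0.626 pos [0.5116 0.113  0.2575] j6cmd 0.27 jt6 -0.182
   t 13.05 yaw -23.04 Tz 0.219 F [-5.  -0.8  9. ] gap 0.631 pos [0.5116 0.113  0.2574] j6cmd 0.49 jt6 -0.182
   t 13.30 yaw -28.40 Tz 0.201 F [-5.2 -0.3  7.9] gap 0.625 pos [0.5116 0.113  0.2575] j6cmd 0.58 jt6 -0.061
   t 13.43 yaw -31.10 Tz 0.168 F [-5.  -0.4  8.2] gap 0.628 pos [0.5116 0.113  0.2575] j6cmd 0.63 jt6 -0.062
```

```bash

python3 -m pendant '[{"offset":[0,0,0],"turn":[0,0,0.035],"claw":-1}]' 80 >/dev/null; python3 st.py
python3 -m pendant '[{"offset":[0,0,0],"turn":[0,0,0.035],"claw":-1}]' 80 >/dev/null; python3 st.py
python3 -m pendant '[{"offset":[0,0,0],"turn":[0,0,0.035],"claw":-1}]' 80 >/dev/null; python3 st.py
python3 -m pendant '[{"offset":[0,0,0],"turn":[0,0,0.035],"claw":-1}]' 80 >/dev/null; python3 st.py
```

```text
t 13.55 yaw -34.26 Tz 0.208 F [-4.1 -0.4  8.7] gap 0.626 pos [0.5116 0.113  0.2575] j6cmd 0.68 jt6 -0.111
   t 13.68 yaw -37.42 Tz 0.170 F [-5.5 -0.8  9.3] gap 0.627 pos [0.5116 0.113  0.2575] j6cmd 0.74 jt6 -0.102
   t 13.80 yaw -40.56 Tz 0.202 F [-4.   0.3  8. ] gap 0.626 pos [0.5116 0.113  0.2575] j6cmd 0.79 jt6 -0.101
   t 13.93 yaw -43.71 Tz 0.205 F [-5.1 -1.4  8.4] gap 0.627 pos [0.5116 0.113  0.2575] j6cmd 0.85 jt6 -0.102
```

```bash

python3 -m pendant '[{"offset":[0,0,0],"turn":[0,0,0.035],"claw":-1}]' 80 >/dev/null; python3 st.py
python3 -m pendant '[{"offset":[0,0,0],"turn":[0,0,0.035],"claw":-1}]' 80 >/dev/null; python3 st.py
python3 -m pendant '[{"offset":[0,0,0],"turn":[0,0,0.035],"claw":-1}]' 80 >/dev/null; python3 st.py
python3 -m pendant '[{"offset":[0,0,0],"turn":[0,0,0.035],"claw":-1}]' 80 >/dev/null; python3 st.py
```

```text
t 14.05 yaw -46.86 Tz 0.161 F [-4.7  0.1  8.8] gap 0.627 pos [0.5116 0.113  0.2575] j6cmd 0.90 jt6 -0.101
   t 14.18 yaw -50.01 Tz 0.221 F [-4.7 -0.4  7.4] gap 0.629 pos [0.5116 0.113  0.2575] j6cmd 0.96 jt6 -0.101
   t 14.30 yaw -53.16 Tz 0.196 F [-5.  -0.7  8.6] gap 0.625 pos [0.5116 0.1129 0.2574] j6cmd 1.01 jt6 -0.101
   t 14.43 yaw -56.31 Tz 0.186 F [-4.7 -0.5  8.3] gap 0.632 pos [0.5116 0.1129 0.2574] j6cmd 1.07 jt6 -0.101
```

```bash

python3 -m pendant '[{"offset":[0,0,0],"turn":[0,0,0.035],"claw":-1}]' 80 >/dev/null; python3 st.py
python3 -m pendant '[{"offset":[0,0,0],"turn":[0,0,0.035],"claw":-1}]' 80 >/dev/null; python3 st.py
python3 -m pendant '[{"offset":[0,0,0],"turn":[0,0,0.035],"claw":-1}]' 80 >/dev/null; python3 st.py
```

```text
t 14.55 yaw -59.46 Tz 0.184 F [-5.   0.1  9. ] gap 0.634 pos [0.5117 0.1129 0.2575] j6cmd 1.12 jt6 -0.101
   t 14.68 yaw -62.61 Tz 0.169 F [-5.2 -0.9  8.8] gap 0.627 pos [0.5116 0.113  0.2575] j6cmd 1.18 jt6 -0.101
   t 14.80 yaw -65.76 Tz 0.141 F [-5.4  0.1  8.6] gap 0.628 pos [0.5117 0.1129 0.2575] j6cmd 1.23 jt6 -0.101
```

```bash

python3 -m pendant '[{"offset":[0,0,0],"turn":[0,0,0.035],"claw":-1}]' 80 >/dev/null; python3 st.py
python3 -m pendant '[{"offset":[0,0,0],"turn":[0,0,0.035],"claw":-1}]' 80 >/dev/null; python3 st.py
python3 -m pendant '[{"offset":[0,0,0],"turn":[0,0,0.035],"claw":-1}]' 80 >/dev/null; python3 st.py
```

```text
t 14.93 yaw -68.91 Tz 0.180 F [-4.5 -0.4  9.1] gap 0.630 pos [0.5117 0.1129 0.2575] j6cmd 1.29 jt6 -0.101
   t 15.05 yaw -72.06 Tz 0.167 F [-5.2 -0.4  7. ] gap 0.625 pos [0.5116 0.1129 0.2575] j6cmd 1.34 jt6 -0.101
   t 15.18 yaw -75.18 Tz 0.377 F [-4.4 -0.7  9. ] gap 0.627 pos [0.5116 0.1129 0.2574] j6cmd 1.40 jt6 0.050
```

```bash

python3 -m pendant '[{"offset":[0,0,0],"turn":[0,0,0.035],"claw":-1}]' 80 >/dev/null; python3 st.py
python3 -m pendant '[{"offset":[0,0,0],"turn":[0,0,0.035],"claw":-1}]' 80 >/dev/null; python3 st.py
python3 -m pendant '[{"offset":[0,0,0],"turn":[0,0,0.035],"claw":-1}]' 80 >/dev/null; python3 st.py
```

```text
t 15.30 yaw -78.31 Tz 0.391 F [-4.6 -1.2  7.9] gap 0.629 pos [0.5116 0.1129 0.2575] j6cmd 1.45 jt6 0.088
   t 15.43 yaw -81.46 Tz 0.432 F [-5.4 -0.8  8.1] gap 0.629 pos [0.5117 0.1129 0.2575] j6cmd 1.51 jt6 0.130
   t 15.55 yaw -84.59 Tz 0.501 F [-4.6 -0.3  8.5] gap 0.625 pos [0.5117 0.1129 0.2575] j6cmd 1.56 jt6 0.174
```

```bash

python3 -m pendant '[{"offset":[0,0,0],"turn":[0,0,0.035],"claw":-1}]' 80 >/dev/null; python3 st.py
python3 -m pendant '[{"offset":[0,0,0],"turn":[0,0,0.036],"claw":-1}]' 80 >/dev/null; python3 st.py
python3 -m pendant '[{"offset":[0,0,0],"turn":[0,0,0],"claw":-1},{"offset":[0,0,0],"turn":[0,0,0],"claw":-0.2},{"offset":[0,0,0],"turn":[0,0,0],"claw":0.5},{"offset":[0,0,0],"turn":[0,0,0],"claw":1},{"offset":[0,0,0],"turn":[0,0,0],"claw":1},{"offset":[0,0,-0.15],"turn":[0,0,0],"claw":1},{"offset":[0,0,-0.25],"turn":[0,0,0],"claw":1},{"offset":[0,0,-0.25],"turn":[0,0,0],"claw":1},{"offset":[0,0,-0.1],"turn":[0,0,0],"claw":1}]' 80; python3 st.py
python3 -m pendant '[{"offset":[0,0,0],"turn":[0,0,-0.11],"claw":1},{"offset":[0,0,0],"turn":[0,0,-0.11],"claw":1},{"offset":[0,0,0],"turn":[0,0,-0.11],"claw":1},{"offset":[0,0,0],"turn":[0,0,-0.11],"claw":1},{"offset":[0,0,0],"turn":[0,0,-0.11],"claw":1},{"offset":[0,0,0],"turn":[0,0,-0.11],"claw":1},{"offset":[0,0,0],"turn":[0,0,-0.11],"claw":1},{"offset":[0,0,0],"turn":[0,0,-0.11],"claw":1},{"offset":[0,0,0],"turn":[0,0,-0.11],"claw":1},{"offset":[0,0,0],"turn":[0,0,0],"claw":1}]' >/dev/null; python3 st.py
python3 - <<'E'
from h import *
p=viewer.capture('wrist');wov(p,[.5115,.113],'w6.png'); np.savez('w6.npz',**p)
for c in ['side','wrist']:
  x=viewer.capture(c)
  for n in ['water_bottle','paint_jar','brush_cup','brush']: print(c,n,[(np.round(d['centre'],3),round(d['score'],2)) for d in viewer.landmark_of(x,n)][:1])
E
```

```text
t 15.68 yaw -87.73 Tz 0.487 F [-4.4 -0.9  8.5] gap 0.626 pos [0.5116 0.1129 0.2574] j6cmd 1.62 jt6 0.217
   t 15.80 yaw -90.96 Tz 0.557 F [-5.3 -0.3  8.8] gap 0.625 pos [0.5116 0.1129 0.2574] j6cmd 1.67 jt6 0.251
t: 16.92
tool_pos: [0.5123, 0.1129, 0.4089]
tcp_rot: [-0.0, 1.0, -0.009, 0.003]
wrist_force: [-0.2, 0.3, -0.6]
finger_gap: 0.996
   t 16.93 yaw -91.01 Tz 0.047 F [-0.2  0.3 -0.6] gap 0.996 pos [0.5123 0.1129 0.4089] j6cmd 1.67 jt6 -0.000
   t 18.18 yaw -2.03 Tz -0.013 F [1.1 0.3 0.6] gap 1.000 pos [0.5113 0.1128 0.4046] j6cmd 0.12 jt6 -0.286
side water_bottle [(array([ 0.564, -0.102,  0.001]), 0.76)]
side paint_jar [(array([ 0.683,  0.239, -0.003]), 0.89)]
side brush_cup [(array([ 0.472, -0.116,  0.003]), 0.55)]
side brush [(array([0.689, 0.047, 0.001]), 0.88)]
wrist water_bottle [(array([ 0.567, -0.106, -0.   ]), 0.87)]
wrist paint_jar [(array([ 0.683,  0.232, -0.002]), 0.82)]
wrist brush_cup [(array([ 0.464, -0.122,  0.002]), 0.74)]
wrist brush [(array([0.691, 0.042, 0.003]), 0.59)]
```

View pics/w6.png

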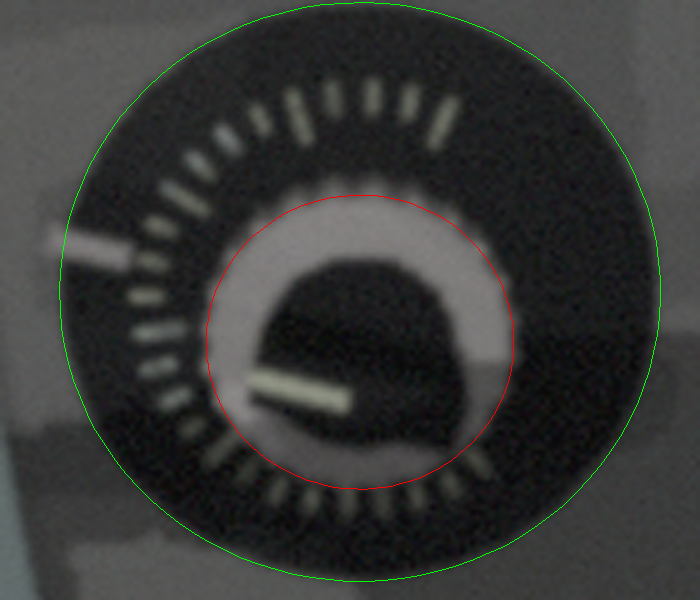

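```bash
python3 - <<'E'
from h import *
p=np.load('w6.npz')
g=lambda u,v:(u/5+253-.4,v/5+123-.4)
A=lambda v:np.degrees(np.arctan2(v[1],v[0]))
C=np.array([.5115,.113])
a=wray(p,g(132,259),.083);b=wray(p,g(55,240),.083);k0=wray(p,g(350,401),.136);k1=wray(p,g(250,378),.136)
l=A(k1-k0);t=A(a[:2]-C);print(l,A(k1[:2]-C),t,A(b[:2]-C))
if abs(l-t)<3: print(manip.hand_in())
E
```

```text
164.2849470575657 164.39737599079518 164.1109064050869 163.8858463943867
the job is handed in; nothing more can be done
None
```

I turned the focus knob about 82° clockwise to the tab, then tightened the lock ring, let go, backed off and handed the job in; the last move ended at 18.2 s of the 58 s allowed.

- **Focus:** after the ring was tightened, the last wrist picture put the white line at 164.3° and the tab at 164.0°, so they agree to within about 1°. The setting did not move while the ring was turned. Before the ring was turned, the side camera also showed the line and tab parallel to about 0.5°. Its absolute angles read about 4° higher, which fits the calibration error.
- **Lock ring:** it turned loose at about 0.19 N m and bit after about 1.3 rad. I then turned it another 18° or so (0.31 rad), ending at 0.56 N m, against about 0.55 expected. The torque rose at roughly the stated 0.8 N m per rad, with no sign of slipping.
- **Surroundings:** the bottle, jar, cup and brush were last located within a few millimetres of where they started, which is about as fine as the detection gets. Forces read at the hand stayed around 10 N or less.
- **Checks that didn't work:** the networks never gave a usable `knob_point`. Their `tab_point` angles scattered between 161° and 169°, and one automatic fit of the white line was spoiled by the bright ring. The alignment figures therefore rest on pixels I read from the pictures and the camera calibration.

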